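# Release the blue mixing ball from the two-lane feeder

### The arm

A 6-joint arm with a two-finger parallel gripper is mounted at the origin on a cart in front of the work surface, level with it; the furniture and walls round the work are solid. World frame = base frame: x ahead of the robot, y to its left, z up, the work surface at z = 0. Lengths are in m, angles in rad, forces in N, time in s.
With the tool pointing down it reaches from about 0.325 to 0.775 m from the base axis. Payload 5.5 kg.
Tool frame: the origin (TCP) lies midway between the tips of the shut fingers; the grasp point (between the pads) lies 19 mm behind it; z points along the fingers, y is the direction in which the jaws open and shut (so a half turn about z gives the same grasp; the last joint's range is limited). The gripper opens to 85 mm and grips with 20 to 120 N. Pads are 22 mm wide; open, the fingers measure 114 mm over their backs; the gripper's body (76 mm by 85 mm) begins 54 mm behind the grasp point. The pads swing forward as they close: fully open they stand 13 mm farther back than shut.
Start: joints at [-1.166, 0.091, 1.231, -0, 1.82, -0.057], TCP at [0.267, -0.537, 0.231] pointing down, gripper open.
Joint ranges: [-2.87, 2.87], [-0.86, 2.18], [0.17, 2.46], [-1.51, 4.65], [0.06, 2.69], [-2.65, 2.65]. Speed limits (rad/s): [2.57, 2.57, 3.01, 3.14, 3.14, 3.14].

### API

Orientations are given as a rotation vector (axis times angle).
In Python, from workcell import * gives the robot as it stands.
- The arm moves only by the tool step_arm, never from a script. Its argument "commands" is a list of rows, each a list of 5 numbers: the opening, from 0 (shut) to 1 (fully open), then the shift along the tool's x, y, z in cm, then the turn about the tool's z in rad. A call has 1 to 20 rows; each row is the pose to reach, as a shift and turn from the pose measured when the call began, along the tool's axes at that moment; what a row does not reach only later rows make up. A row lasts 1/8 s, in which the tool goes at most 62.5 mm and 10.7 degrees, less where a joint would pass 70% of its speed; a pose out of reach is approached as far as the arm can. A call with a gripper value outside its range is refused whole. The fingers move at their own pace and stop on an object; the grip force is fixed at half the most. Time passes only in rows, so rows that repeat a pose let the fingers close. It gives the time, the measured TCP pose, the force and the opening at its end, in the units of the state.
- get_state(): the state, without advancing time (a new reading comes with each control period).
- capture(name): name is "scene" or "top"; returns a dict with "image" (400x640x3 uint8, red, green, blue), "camera_matrix" (3x3 intrinsics, pixels), "R" (3x3) and "t" (3): a world point X has camera coordinates R X + t. Camera axes: x right, y down, z forward; pixel columns grow to the right and rows downward; lengths in m; the calibration is good to about 2 mm. A picture is of the moment at which its call begins. There is no depth.
- hand_in(): hands the job in, once; it reports no verdict.
The state is a dict: "time": time; "joints": joint angles; "joint_vel": joint speeds; "effort": joint torques, N m; "tcp_pos": TCP position; "ee_rot": TCP orientation; "wrist_force": force on the tool from outside, world axes, zero at the start; "torque": the same for the moment, N m; "width": opening from 0.0 (shut) to 1.0 (fully open).
Only numpy, scipy, OpenCV 4.12 (cv2) and the standard library are available. Lean on these libraries where they do the work, as an engineer would, in place of code of your own. Each camera call takes 0.05 s, during which the arm holds its last target.

### The job

Two glaze-mixing balls wait behind the yellow gates of the two-lane feeder. With a fingertip, press down the black pad of the lever whose gate holds back the blue ball, so that the gate lifts and the ball rolls by itself into the tray in front, then let the lever spring back so that the gate is shut again. Do not touch the balls, keep the white ball behind its gate, and leave the jars, tumbler and tiles where they are.

Things in the scene. Friction and masses are not known exactly. Their poses are not given: they have to be found in the camera images.
- feeder: wooden feeder fixed to the table, 252x352x82 mm. Origin: underside, on the gate line, between the lanes. +x to the high back end (away from the robot, yaw -0.2 to 0.7 rad), +y left. Two open lanes 31 mm wide, centred at y = +20 (left) and -20 mm (right), slope down 11 degrees to -x, past the gates at x = 0, over a lip at x = -35 mm into the tray. A 12 mm thick cross board carries the levers
- lever_left (a joint): left lever's angle, rad: 0 = level, gate shut (at rest), grows as the pad is pressed, 0.5 = stop, gate fully up; the ball passes from about 0.4. Pivot at feeder y = +78 mm, 72 mm above the table; the yellow gate hangs 58 mm inside it, the pad sits 72 mm outside it. A spring returns it: about 2 N on the pad to start, 6 N at the stop
- lever_right (a joint): the same for the right lever (pivot at feeder y = -78 mm, gate inside, pad outside)
- pad_left (a point): centre of the top face of the left lever's black round press pad, 32 mm across; at rest 82 mm above the table, at feeder x = 0, y = +150 mm; moves with the lever, down about 35 mm to the stop
- pad_right (a point): the same for the right lever, at feeder y = -150 mm
- tray (a point): centre of the tray's felt floor, 16 mm above the table, at feeder x = -77 mm, y = 0. The tray has one pocket per lane, spans feeder x -117 to -35 mm, walls up to 51 mm high; a ball lies in it when its centre is past the lip
- blue_ball_center (a point): centre of the blue ball, 24 mm diameter, 20 g; starts against the gate of either lane (centre at feeder x = +14 mm, about 49 mm above the table)
- white_ball_center (a point): centre of the white ball, 24 mm diameter, 20 g; starts against the gate of the other lane
- jar_cobalt: dark-lidded glass jar with a cream label, 60 mm across, 79 high; loose bystander, origin at the centre of its underside
- tumbler_celadon: pale green open tumbler, 66 mm across, 77 high; loose bystander, origin at the centre of its underside
- test_tile_1: small dark-glazed test tile 30x48x10 mm, lying flat; loose bystander, origin at the centre of its underside
- test_tile_2: small green-glazed test tile 30x48x10 mm, lying flat; loose bystander, origin at the centre of its underside
- jar_rutile: grey-lidded jar with pale green contents, 56 mm across, 86 high; loose bystander, origin at the centre of its underside

How it is judged:
On the way, in this order (a step that is already met when the one before it is completed fails the run):
1. a gate is being lifted by its lever (0.25 rad or more) (value of joint any of lever_left, lever_right above 0.25 rad).
2. the blue ball is in the tray (x of blue_ball_center in the frame of feeder between -0.125 and -0.035 m and y of blue_ball_center in the frame of feeder between -0.04 and 0.04 m and z of blue_ball_center in the frame of feeder below 0.04 m), for 0.1 s.
At the end, for the whole second after the job is handed in: The blue ball lies in the tray (its centre past the lip and within the tray walls, below 40 mm), both levers are back within 0.06 rad of shut, and the white ball is still in its lane behind its gate (all of step 2 and x of white_ball_center in the frame of feeder between 0.005 and 0.12 m and z of white_ball_center in the frame of feeder below 0.075 m and value of joint each of lever_left, lever_right below 0.06 rad); the robot touches nothing.
It fails at once if a ball is touched by the robot (contact force between any of blue_ball, white_ball and the fingers above 0.3 N or contact force between any of blue_ball, white_ball and the arm above 0.3 N).
It fails at once if a ball is lifted out of the feeder (centre above 90 mm) (height (world z) of any of blue_ball_center, white_ball_center above 0.09 m).
It fails at once if the white ball is let past its gate (x of white_ball_center in the frame of feeder below 0 m).
It fails at once if a jar, the tumbler or a tile is moved more than 20 mm (distance of any of jar_cobalt, tumbler_celadon, test_tile_1, test_tile_2, jar_rutile from where it was at the start of the episode above 0.02 m).
It also fails if it takes over 40 s, if anything falls off the work surface, if the arm or the gripper's body presses on something with over 40 N, if the wrist force passes 120 N, or if a joint passes its speed limit or range.

## Working session

There is one attempt and no reset: what is moved stays moved. The work goes in short steps, Python scripts to look and compute and a tool call to move; the robot and the scene stay as the last step left them, time stands still between calls to the robot, and variables do not carry over. Pictures are saved under pics/ and viewed, and the job is handed in when it is done.

Besides the shell and the picture viewer there is one more tool, called after ">>>" as name(argument=value, ...) on one line, values as JSON. step_arm: Moves the arm, as the interface text tells. Its arguments: {"type":"object","properties":{"commands":{"type":"array"}},"required":["commands"]}

```bash
mkdir -p pics; python3 - <<'E'
from workcell import *
import cv2,pickle
for n in ("scene","top"):
    c=capture(n); cv2.imwrite(f"pics/{n}0.png",c["image"][:,:,::-1]); pickle.dump(c,open(n+"0.pkl","wb"))
    print(n,c["camera_matrix"],c["R"],c["t"])
print(get_state())
E
```

```text
scene [[507.80604292   0.         318.76229041]
 [  0.         507.80604292 206.10435027]
 [  0.           0.           1.        ]] [[-0.53139927 -0.84704641  0.01127777]
 [-0.58533804  0.35752624 -0.72770487]
 [ 0.6123677  -0.39330315 -0.68579767]] [0.50821893 0.24879439 0.88133164]
top [[465.60213427   0.         325.00387578]
 [  0.         465.60213427 204.8440702 ]
 [  0.           0.           1.        ]] [[ 0.00840809 -0.99963467 -0.02568714]
 [-0.98277744 -0.00351862 -0.18475963]
 [ 0.18460175  0.02679822 -0.98244799]] [0.28293828 0.49876397 1.02591344]
{'time': 0.1, 'joints': array([-1.16567023e+00,  9.18116407e-02,  1.23174575e+00,  1.67710296e-05,
        1.81982304e+00, -5.67407920e-02]), 'joint_vel': array([ 6.93729141e-04, -2.52936365e-03, -3.74518843e-03, -3.80520398e-06,
       -1.14764053e-03,  2.50847901e-04]), 'effort': array([ 2.33998639e-03, -4.60216498e+01, -4.19219649e+01, -1.16114297e-04,
        1.05657312e-02, -1.01448013e-06]), 'tcp_pos': array([ 0.26725403, -0.53691041,  0.23025828]), 'ee_rot': array([-3.05647509e+00, -7.18670111e-01,  4.61292426e-04]), 'wrist_force': array([-0.1768545 ,  0.81582145, -0.21607542]), 'torque': array([0.00327301, 0.00859381, 0.01207121]), 'width': 1.0002403087968195}
```

View pics/scene0.png

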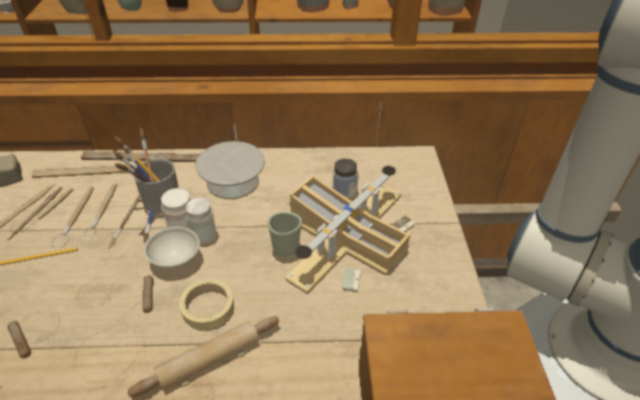

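View pics/top0.png

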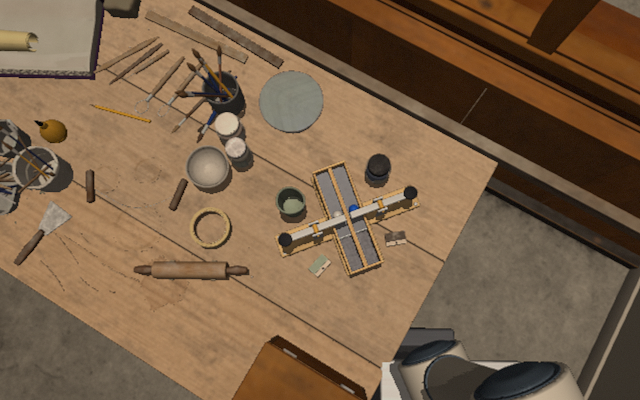

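The top view shows the feeder at about (350,215), with pads at (286,240) on the left and (410,193) on the right. A blue spot near (353,209) looks like the ball, so I'll zoom in and measure.

```bash
cat > h.py <<'E'
import numpy as np,cv2,pickle
def ray(c,u,v,z):
    K,R,t=c["camera_matrix"],c["R"],c["t"]
    d=R.T@np.linalg.solve(K,[u,v,1.]);o=-R.T@t
    return o+d*(z-o[2])/d[2]
def proj(c,X):
    p=c["camera_matrix"]@(c["R"]@np.asarray(X)+c["t"]);return p[:2]/p[2]
def dark(c,box):
    u0,v0,u1,v1=box; im=c["image"][v0:v1,u0:u1].astype(int)
    m=(im.max(2)<45).astype(np.uint8)
    n,l,s,ce=cv2.connectedComponentsWithStats(m)
    i=1+np.argmax(s[1:,4]); return ce[i]+[u0,v0],s[i]
E
python3 - <<'E'
from h import *
t=pickle.load(open("top0.pkl","rb"));s=pickle.load(open("scene0.pkl","rb"))
P={}
for n,c,bs in(("top",t,[(274,228,298,252),(400,182,420,204)]),("scene",s,[(292,242,314,262),(378,162,400,178)])):
    for b,side in zip(bs,"LR"):
        ce,st=dark(c,b);P[n+side]=ray(c,*ce,.08);print(n,side,ce,st,P[n+side])
L,R=P["topL"],P["topR"];print("dist",np.linalg.norm((L-R)[:2]),"scene",np.linalg.norm((P["sceneL"]-P["sceneR"])[:2]))
o=(L+R)/2;y=(L-R)[:2]/np.linalg.norm((L-R)[:2]);x=np.array([y[1],-y[0]]);print("origin",o,"yaw",np.arctan2(x[1],x[0]))
for c in(t,s):
    im=c["image"].astype(int);m=((im[...,2]>im[...,0]+50)&(im[...,2]>im[...,1]+30)).astype(np.uint8)
    n,l,st,ce=cv2.connectedComponentsWithStats(m)
    for i in range(1,n):
        if st[i,4]>4:
            p=ray(c,*ce[i],.049);q=p[:2]-o[:2];print("blue",ce[i],st[i,4],p,"feeder",q@x,q@y)
a=cv2.resize(t["image"][150:285,260:430],None,fx=4,fy=4,interpolation=2);cv2.imwrite("pics/tz.png",a[:,:,::-1])
a=cv2.resize(s["image"][150:300,260:430],None,fx=4,fy=4,interpolation=2);cv2.imwrite("pics/sz.png",a[:,:,::-1])
E
```

```text
top L [284.6147541  239.52459016] [  5   5  13  14 122] [0.41279205 0.37414678 0.08      ]
top R [409.9453125 192.5859375] [  4   5  13  13 128] [0.52014405 0.09448963 0.08      ]Traceback (most recent call last):
  File "<stdin>", line 6, in <module>
  File "h.py", line 12, in dark
    i=1+np.argmax(s[1:,4]); return ce[i]+[u0,v0],s[i]
        ~~~~~~~~~^^^^^^^^^
    return _wrapfunc(a, 'argmax', axis=axis, out=out, **kwds)
    return bound(*args, **kwds)
ValueError: attempt to get argmax of an empty sequence
```

```bash
sed -i 's/def dark(c,box)/def dark(c,box,th=45)/; s/<45/<th/' h.py
python3 - <<'E'
from h import *
t=pickle.load(open("top0.pkl","rb"));s=pickle.load(open("scene0.pkl","rb"))
P={}
for n,c,th,bs in(("top",t,45,[(274,228,298,252),(400,182,420,204)]),("scene",s,80,[(292,242,314,262),(378,162,400,178)])):
    for b,side in zip(bs,"LR"):
        ce,st=dark(c,b,th);P[n+side]=ray(c,*ce,.08);print(n,side,ce,st,P[n+side])
L,R=P["topL"],P["topR"];print("dist",np.linalg.norm((L-R)[:2]),"scene",np.linalg.norm((P["sceneL"]-P["sceneR"])[:2]))
o=(L+R)/2;y=(L-R)[:2]/np.linalg.norm((L-R)[:2]);x=np.array([y[1],-y[0]]);print("origin",o,"yaw",np.arctan2(x[1],x[0]))
for c in(t,s):
    im=c["image"].astype(int);m=((im[...,2]>im[...,0]+50)&(im[...,2]>im[...,1]+30)).astype(np.uint8)
    n,l,st,ce=cv2.connectedComponentsWithStats(m)
    for i in range(1,n):
        if st[i,4]>4:
            p=ray(c,*ce[i],.049);q=p[:2]-o[:2];print("blue",ce[i],st[i,4],p,"feeder",q@x,q@y)
a=cv2.resize(t["image"][150:285,260:430],None,fx=4,fy=4,interpolation=2);cv2.imwrite("pics/tz.png",a[:,:,::-1])
a=cv2.resize(s["image"][150:300,260:430],None,fx=4,fy=4,interpolation=2);cv2.imwrite("pics/sz.png",a[:,:,::-1])
E
```

```text
top L [284.6147541  239.52459016] [  5   5  13  14 122] [0.41279205 0.37414678 0.08      ]
top R [409.9453125 192.5859375] [  4   5  13  13 128] [0.52014405 0.09448963 0.08      ]
scene L [302.54761905 251.48412698] [  4   5  15  10 126] [0.41349812 0.37675874 0.08      ]
scene R [388.59322034 170.13559322] [ 6  5 10  7 59] [0.51827637 0.09636519 0.08      ]
dist 0.2995539569341229 scene 0.2993309667181204
origin [0.46646805 0.23431821 0.08      ] yaw 0.36652437295091467
blue [212.42857143 114.28571429] 7 [0.71903373 0.56006231 0.049     ] feeder 0.35252773876155563 0.21359502934718344
blue [208.88888889 120.33333333] 9 [0.70364436 0.56783582 0.049     ] feeder 0.3409463761122941 0.22636734735755998
blue [352.45454545 207.65909091] 44 [0.49088648 0.22254715 0.049     ] feeder 0.01857809873295628 -0.019740110271915197
blue [347.26086957 207.47826087] 23 [0.49382054 0.220382   0.049     ] feeder 0.02054134040795658 -0.022812934096740727
```

View pics/tz.png

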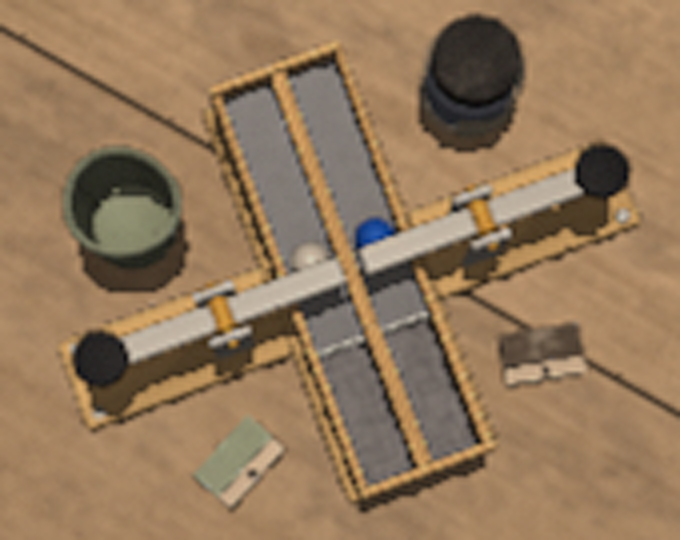

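View pics/sz.png

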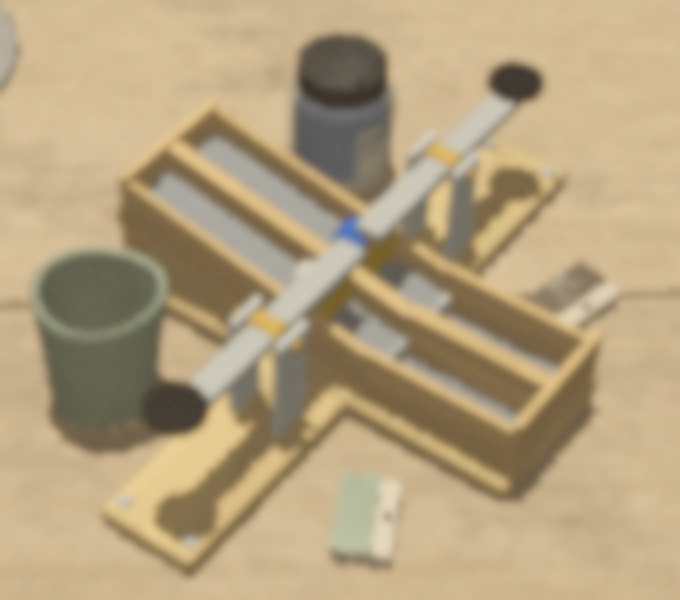

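Both views agree: the blue ball is in the right lane (y about −20 mm). The pads are 299.5 mm apart against 300 expected, and yaw is 0.367. The pad to press is pad_right, at about (0.519, 0.095, 0.082). Next I'll work out the moves in tool axes.

```bash
cat > mv.py <<'E'
from workcell import *
import numpy as np
from scipy.spatial.transform import Rotation as Ro
s=get_state();R=Ro.from_rotvec(s["ee_rot"]).as_matrix()
print(s["time"],s["tcp_pos"],s["width"],s["wrist_force"]);print("tool x",R[:,0],"y",R[:,1],"z",R[:,2])
for z in(.20,.10,.085,.05):
    print(z,100*R.T@(np.array([.519,.0955,z])-s["tcp_pos"]))
a=np.arctan2(R[1,0],R[0,0]); print("xyaw",a,"turn about tool z to align (mod pi/2)",[(-(.367-a)+k*np.pi/2) for k in(-1,0,1)])
E
python3 mv.py
```

```text
0.1 [ 0.26725403 -0.53691041  0.23025828] 1.0002403087968195 [-0.1768545   0.81582145 -0.21607542]
tool x [8.95220342e-01 4.45623749e-01 1.17619959e-04] y [ 0.44562323 -0.89521883 -0.00178397] z [-6.89684215e-04  1.64946126e-03 -9.99998402e-01]
0.2 [ 50.71816584 -45.39078769   3.11277425]
0.1 [ 50.71698964 -45.37294798  13.11275827]
0.085 [ 50.71681321 -45.37027203  14.61275587]
0.05 [ 50.71640154 -45.36402813  18.11275028]
xyaw 0.4618708984197707 turn about tool z to align (mod pi/2) [np.float64(-1.4759254283751257), np.float64(0.0948708984197707), np.float64(1.6656672252146674)]
```

>>> step_arm(commands=[[0, 2, -1.8, 0, 0.02], [0, 5, -4.5, 0, 0.04], [0, 9, -8, 0, 0.06], [0, 13, -11.6, 0, 0.09], [0, 17, -15.2, 0, 0.095], [0, 21, -18.8, 0, 0.095], [0, 25, -22.4, 0.5, 0.095], [0, 29, -26, 1, 0.095], [0, 33, -29.5, 1.5, 0.095], [0, 37, -33.1, 2, 0.095], [0, 41, -36.7, 2.5, 0.095], [0, 45, -40.3, 3, 0.095], [0, 48.5, -43.4, 3, 0.095], [0, 50.2, -44.9, 3, 0.095], [0, 50.7, -45.4, 3, 0.095], [0, 50.7, -45.4, 3, 0.095]])

```text
time: 2.1
tcp_pos: [0.5186, 0.0952, 0.2008]
ee_rot: [-3.087, -0.573, 0.002]
wrist_force: [0.7, 0.4, 0.8]
width: -0.0
```

```bash
python3 mv.py; python3 - <<'E'
from workcell import *
import cv2
for n in ("scene","top"):
    c=capture(n); a=c["image"][120:300,240:480]; cv2.imwrite(f"pics/{n}1.png",cv2.resize(a,None,fx=3,fy=3)[:,:,::-1])
E
```

```text
2.1 [0.51861317 0.09520847 0.20078645] -0.00020373267946481553 [0.69574143 0.40953547 0.8020654 ]
tool x [ 0.9334085   0.35881425 -0.00095376] y [ 0.35881241 -0.93340818 -0.00167768] z [-0.00149223  0.00122374 -0.99999814]
0.2 [ 0.04664307 -0.01319977  0.07862256]
0.1 [5.61807084e-02 3.57700177e-03 1.00786039e+01]
0.085 [5.76113538e-02 6.09351804e-03 1.15786011e+01]
0.05 [6.09495261e-02 1.19653893e-02 1.50785946e+01]
xyaw 0.36699741446675355 turn about tool z to align (mod pi/2) [np.float64(-1.570798912328143), np.float64(-2.585533246446392e-06), np.float64(1.5707937412616502)]
```

View pics/scene1.png

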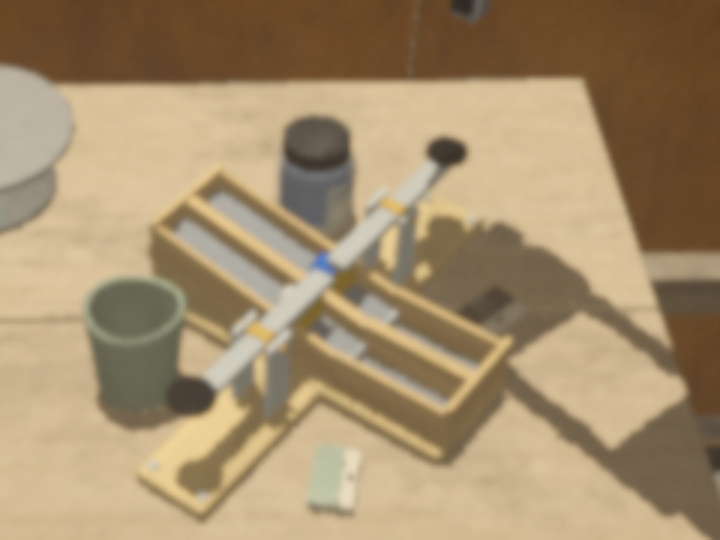

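The pads and balls are unchanged, but the gripper isn't where I expected in this view. I'll check the full images.

```bash
python3 - <<'E'
from workcell import *
from h import *
for n in ("scene","top"):
    c=capture(n); print(n,np.abs(c["t"]-pickle.load(open(n+"0.pkl","rb"))["t"]).max(),proj(c,get_state()["tcp_pos"])); cv2.imwrite(f"pics/{n}2.png",c["image"][:,:,::-1])
E
```

```text
scene 0.0 [395.57797938 123.04912876]
top 0.0 [419.32371241 180.45917874]
```

View pics/scene2.png

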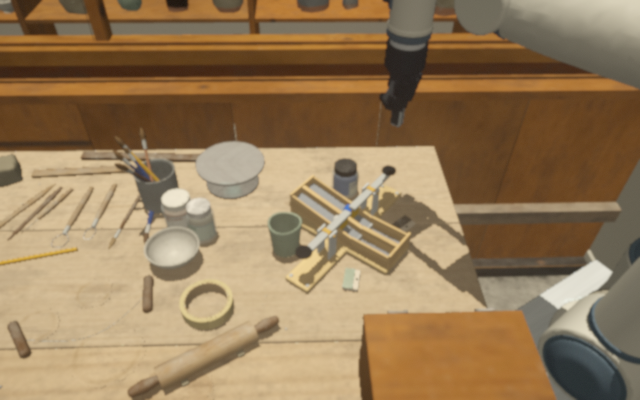

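View pics/top2.png

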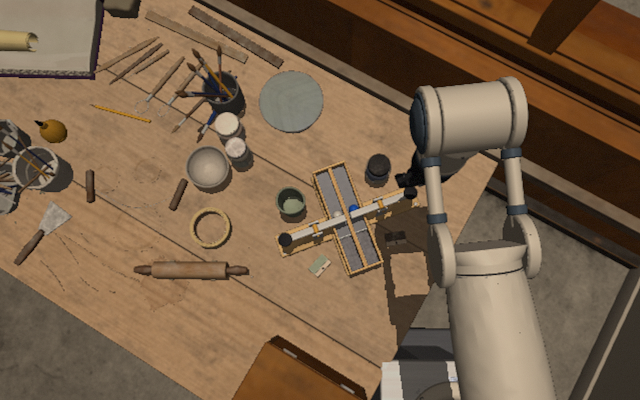

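The tip is at about (397,123), matching its projection (395.6,123). Now I'll descend to just above the pad.

>>> step_arm(commands=[[0, 0, 0, 2, 0], [0, 0.05, 0, 5, 0], [0, 0.05, 0, 8, 0], [0, 0.05, 0, 10, 0], [0, 0.05, 0, 10.8, 0], [0, 0.05, 0, 10.8, 0]])

```text
time: 3.05
tcp_pos: [0.5191, 0.0947, 0.0931]
ee_rot: [-3.088, -0.57, 0.001]
wrist_force: [-0.1, -0.5, 0.0]
width: -0.0
```

```bash
python3 mv.py; python3 - <<'E'
from workcell import *
import cv2
c=capture("scene"); a=c["image"][100:280,260:460]; cv2.imwrite("pics/scene3.png",cv2.resize(a,None,fx=3,fy=3)[:,:,::-1])
E
```

```text
3.05 [0.51905108 0.09472638 0.09312265] -0.00042288589154141737 [-0.07602994 -0.46266941  0.02506182]
tool x [ 9.34034311e-01  3.57183245e-01 -1.87387829e-04] y [ 0.35718251 -0.93403322 -0.0016107 ] z [-7.50340862e-04  1.43751572e-03 -9.99998685e-01]
0.2 [  0.02085851  -0.09129775 -10.68760557]
0.1 [ 0.02273239 -0.07519076 -0.68761872]
0.085 [ 0.02301347 -0.07277472  0.81237931]
0.05 [ 0.02366933 -0.06713727  4.31237471]
xyaw 0.36525046740356576 turn about tool z to align (mod pi/2) [np.float64(-1.5725458593913308), np.float64(-0.0017495325964342334), np.float64(1.5690467941984623)]
```

View pics/scene3.png

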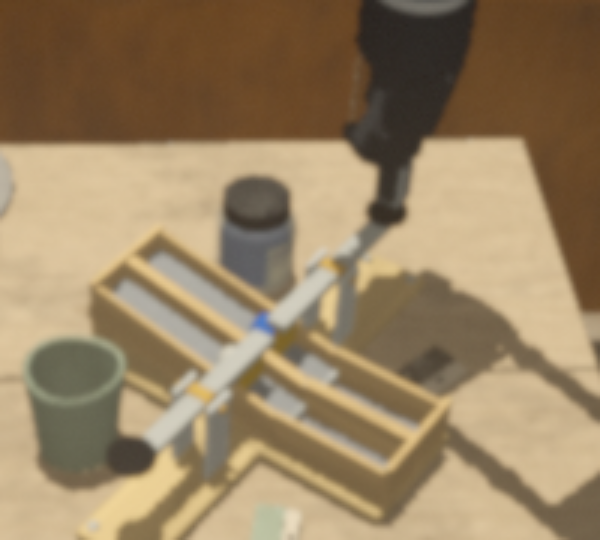

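The finger is centred just above the right pad and clear of the jar. Now I'll press about 32 mm and hold.

>>> step_arm(commands=[[0, 0, -0.1, 1, 0], [0, 0, -0.1, 1.8, 0], [0, 0, -0.15, 2.6, 0], [0, 0, -0.2, 3.4, 0], [0, 0, -0.2, 4, 0], [0, 0, -0.2, 4.3, 0], [0, 0, -0.2, 4.3, 0], [0, 0, -0.2, 4.3, 0]])

```text
time: 4.1
tcp_pos: [0.5189, 0.0976, 0.0514]
ee_rot: [-3.086, -0.571, -0.002]
wrist_force: [-0.0, 1.0, 6.1]
width: -0.001
```

```bash
cat > look.py <<'E'
import sys
from workcell import *
from h import *
k=sys.argv[1]
a=[]
for n in("scene","top"):
    c=capture(n); a.append(cv2.resize(c["image"][140:280,270:430],None,fx=2.5,fy=2.5,interpolation=2)[:,:,::-1])
    im=c["image"].astype(int);m=((im[...,2]>im[...,0]+40)&(im[...,2]>im[...,1]+20)).astype(np.uint8);m[:,:270]=0
    q,l,st,ce=cv2.connectedComponentsWithStats(m)
    th=.3665;o=np.array([.4664,.2345])
    for i in range(1,q):
        if st[i,4]>8:
            for z in(.049,.028):
                p=ray(c,*ce[i],z);d=p[:2]-o;print(n,ce[i],st[i,4],"z",z,"feeder",d@[np.cos(th),np.sin(th)],d@[-np.sin(th),np.cos(th)])
cv2.imwrite(f"pics/look{k}.png",np.hstack(a))
E
python3 look.py 1
```

```text
scene [390.05263158 236.26315789] 38 z 0.049 feeder -0.0936386822911735 -0.006418216502221551
scene [390.05263158 236.26315789] 38 z 0.028 feeder -0.08516137054581498 -0.02485454822665195
top [369.12 255.48] 75 z 0.049 feeder -0.09731617775365091 -0.015484239996096865
top [369.12 255.48] 75 z 0.028 feeder -0.09629587193970295 -0.017404614252540314
```

View pics/look1.png

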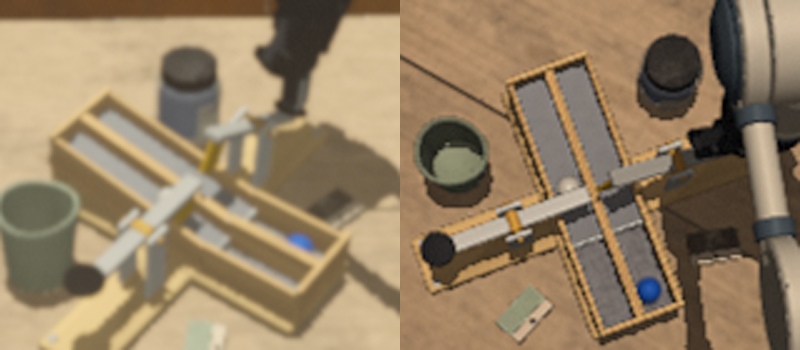

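The blue ball is in the tray at feeder (−0.09 to −0.10, −0.02), and the white ball is still behind its gate. Next I'll raise the finger so the lever springs back.

>>> step_arm(commands=[[0, 0, 0, -0.6, 0], [0, 0, 0.05, -1.2, 0], [0, 0, 0.1, -1.8, 0], [0, 0, 0.15, -2.4, 0], [0, 0, 0.2, -3, 0], [0, 0, 0.2, -4, 0], [0, 0, 0.2, -6, 0], [0, 0, 0.2, -9, 0], [0, 0, 0.2, -12, 0], [0, 0, 0.2, -14, 0], [0, 0, 0.2, -14, 0], [0, 0, 0.2, -14, 0], [0, 0, 0.2, -14, 0]])

```text
time: 5.82
tcp_pos: [0.5188, 0.0952, 0.1897]
ee_rot: [-3.086, -0.571, 0.002]
wrist_force: [0.4, 0.3, 0.3]
width: 0.004
```

```bash
python3 look.py 2; python3 - <<'E'
from h import *
from workcell import *
for n,b,th in(("scene",(378,158,400,182),80),("top",(400,182,414,204),45)):
    c=capture(n);ce,st=dark(c,b,th);print(n,ce,st,ray(c,*ce,.08))
E
```

```text
scene [396.40740741 239.55555556] 27 z 0.049 feeder -0.10818019763535365 -0.006389033831866492
scene [396.40740741 239.55555556] 27 z 0.028 feeder -0.1001207841290267 -0.02482452689634551
top [370.49315068 258.67123288] 73 z 0.049 feeder -0.10509415824194347 -0.015744181205554673
top [370.49315068 258.67123288] 73 z 0.028 feeder -0.10422818824002703 -0.01766971338669367
scene [388.54098361 170.37704918] [ 6  9 10  8 61] [0.51767691 0.09697396 0.08      ]
top [407.7037037  189.15873016] [  0   0  14  18 189] [0.52801437 0.09931182 0.08      ]
```

View pics/look2.png

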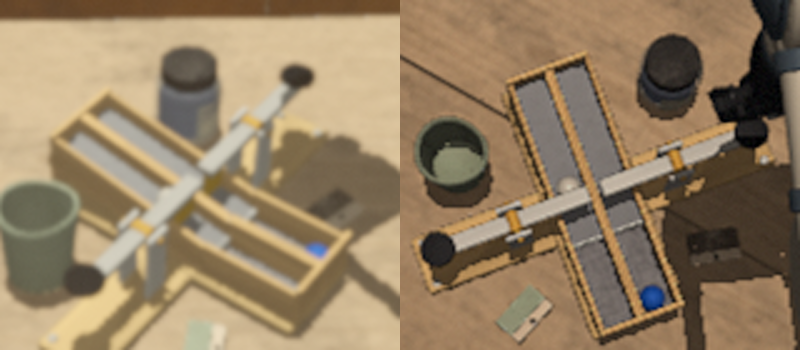

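The right pad is back at its rest pixel in the scene view: (388.5,170.4) against (388.6,170.1) at the start. The blue ball is in the tray, the white ball is behind its gate, and the gripper is clear, so I'll hand in.

```bash
python3 -c "
from workcell import *
print(hand_in())"
```

```text
the job is handed in; nothing more can be done
None
```

The blue ball was in the right lane, so I pressed the right pad about 31 mm with the shut fingers, feeling about 6 N. The ball rolled into the right tray pocket, then I raised the finger and the lever sprang back. I handed in at about 6 s of robot time; no verdict was reported.

- **Blue ball:** it lies at feeder x ≈ −0.10 m, y ≈ −0.02 m, inside the tray. Its height was assumed (28 mm), not measured; with it the two views agree within about 7 mm.
- **Levers:** the right pad is back within 0.3 pixel of its rest position in the scene view. The left lever was never touched and looks unchanged.
- **White ball and bystanders:** the white ball is still behind its gate, and the jar, tumbler and tiles near the feeder look unmoved. I judged these by eye from the pictures. I did not identify or check the grey-lidded jar (jar_rutile); the arm worked well away from the other jars on the table.
- **Gripper:** it is clear, about 11 cm above the pad, with near-zero wrist force.

One check disagreed: the top-view reading of the right pad after release was about 9 mm off. The dark-pixel area had grown from 128 to 189 and ran to the edge of the search box, so I put it down to the black gripper next to the pad and relied on the scene view.

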